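Load a label roll on the unwinder and lock it with the screw-knob

ROBOT

A 7-joint arm with a two-finger parallel gripper is mounted at the origin on a cart in front of the work surface, level with it; the furniture and walls round the work are solid. World frame = base frame: x ahead of the robot, y to its left, z up, the work surface at z = 0. Lengths are in m, angles in rad, forces in N, time in s.
With the tool pointing down it reaches from about 0.425 to 0.925 m from the base axis. Payload 6.8 kg.
Tool frame: the origin (TCP) lies at the very end of the fingers, on their centre line; the grasp point (between the pads) lies 19 mm behind it; z points along the fingers, y is the line along which they close (so a half turn about z gives the same grasp; the last joint's range is limited). The gripper opens to 85 mm and grips with 20 to 120 N. Pads are 22 mm wide; open, the fingers measure 114 mm over their backs; the gripper's body (76 mm by 85 mm) begins 54 mm behind the grasp point. The pads swing forward as they close: fully open they stand 13 mm farther back than shut.
Start: joints at [1.071, 0.477, 0.022, 1.555, -0.011, 1.109, -0.083], TCP at [0.258, -0.624, 0.231] pointing down, gripper open.
Joint ranges: [-2.96, 2.96], [-0.34, 2.1], [-1.41, 1.46], [0.24, 2.44], [-1.37, 4.51], [0.17, 1.92], [-2.96, 2.96]. Speed limits (rad/s): [2.39, 2.39, 3.14, 3.14, 3.14, 3.14, 3.14].

INTERFACE

Orientations are given as a unit quaternion [w, x, y, z].
In Python, from station import bot gives the robot as it stands.
- The arm moves only by the tool nudge_tcp, called after "Call:" as name(argument=value, ...) on one line, values as JSON. Schema: {"type":"object","properties":{"plan":{"type":"array","items":{"type":"array","prefixItems":[{"type":"array","items":{"type":"number"},"minItems":3,"maxItems":3},{"type":"number"},{"type":"number"}],"minItems":3,"maxItems":3},"minItems":1,"maxItems":20},"clamp_n":{"type":"number"},"only":{"type":"string"},"quiet":{"type":"boolean"},"lines":{"type":"string"}},"required":["plan"],"additionalProperties":false}. plan is a list of rows, 1 to 20 of them, each written [[dx, dy, dz], turn, opening]: dx, dy, dz in fractions of the full range, 1 being 0.6 m, then a turn about the tool's z in fractions of the full range, 1 being pi rad, then the opening from 0.0 (shut) to 1.0 (fully open); each row shifts and turns the commanded pose from where the row before left it, along the tool's axes as they then stand; what a row does not reach is not made up. A row lasts 1/10 s, in which the tool goes at most 0.05 m and 0.15 rad, less where a joint would pass 70% of its speed; a pose out of reach is approached as far as the arm can. The fingers move at their own pace and stop on an object; clamp_n is the grip in N (left out, the last holds). Time passes only in rows, so rows that do not move let the fingers close. The tool returns the time, the measured TCP pose, the force, the opening and the grip force at its end. only (a regular expression) keeps the lines of the reply that match it, lines (a string "A,B") keeps lines A to B, and quiet returns only ok. Shift and turn numbers lie between -1 and 1, and a call with a number outside is refused. Input that does not fit is refused with a message, and nothing moves.
- bot.get_obs(): the state, without advancing time (a new reading comes with each control period).
- bot.read_camera(name): name is "side" or "top" or "wrist"; returns the picture (384x512x3 uint8, blue, green, red); there is no depth.
- bot.camera_info(name): a dict with "vertical_fov" (degrees; the focal length in pixels is half the picture's height over the tangent of half this angle, whatever the lens; pixels are square), "cx", "cy" (the principal point, pixels), "view" (4x4, takes a point from world to camera coordinates); the wrist camera has in their place "hand_eye" (4x4, takes a point from camera to tool coordinates, whose origin is the TCP and whose axes are the flange's). Camera axes: x right, y up, looking along -z (the intrinsics and any distortion apply to the point x, -y, -z); pixel columns grow to the right and rows downward; lengths in m; the calibration is good to about 2 mm. A picture is of the moment at which its call begins: read the wrist's pose just before it. camera_info takes no time and is no camera call.
- bot.hand_in(): hands the job in; it is judged then, once.
The state is a dict: "t": time; "q": joint angles; "joint_vel": joint speeds; "joint_torque": joint torques, N m; "eef_pos": TCP position; "tool_rot": TCP orientation; "contact_force": force on the tool from outside, world axes, zero at the start; "torque": the same for the moment, N m; "gripper_width": opening from 0.0 (shut) to 1.0 (fully open); "grasp_force": force on a finger pad.
Only numpy, scipy, OpenCV 4.12 (cv2) and the standard library are available. Lean on these libraries where they do the work, as an engineer would, in place of code of your own. Each camera call takes 0.05 s, during which the arm holds its last target. There are 200 camera calls.

TASK

Put the label roll with the wide core on the unwinder's leaning spindle, all the way down on its seat. Then push the black wing knob at the spindle's end in and turn it clockwise as far as it goes, so that it stays in and its dogs lock the roll, and let go. Leave the narrow-cored roll, the carton and the tin where they are.

Things in the scene. Friction and masses are not known exactly. Their poses are not given: they have to be found in the camera images.
- label_roll: The roll to load: white paper label roll on a brown card core, outside diameter 62, height 36, WIDE bore of 38 mm right through; about 0.09 kg. Starts flat on the table. Origin: centre of its underside as it starts; z along its axis, up. Either end may go on first. It can be gripped across its 62 mm outside.
- label_roll_mid (a point): Middle of the wide-cored roll: on its axis, half way up (18 mm above the origin).
- narrow_roll: The other label roll, same outside (62 x 36 mm), but with a NARROW bore of 21 mm that does not fit the spindle. Not to be moved. Origin: centre of its underside.
- unwinder: Bench label unwinder, bolted down, foot 150 x 250 mm: grey wedge whose top panel slopes 30 deg down to its front. Origin: at table height under the middle; -x is its front (to the robot), +y its left. At its left end, 92 to 117 mm from the spindle axis, a guide roller and a tear-off blade rise to 38 mm above the seat plane.
- spindle: Steel spindle leaning 30 deg from vertical to the unwinder's front. Origin: centre of the round seat face (diameter 54, 12 mm above the panel) on which the roll must rest; z outward along the axis. Diameter 35 up to 40.5 mm, chamfered to 30 at its end, 44 mm above the seat; the knob stands on that end and passes through the bore. Three dogs 37 to 42 mm up lie inside until the knob goes in.
- spindle_mid (a point): Point on the spindle axis 18 mm above the seat, axes as the spindle: the middle of a fully seated roll is here. As the knob is pushed in, three steel dogs slide out of the spindle above the roll's rim by 0.8 of the knob's travel, to a radius of 23 mm when locked.
- knob_grip (a point): On the spindle axis, at the top face of the knob's round steel collar (diameter 30): 55 mm above the seat with the knob up; moves with it. z outward along the axis, x along the wing (turns with the knob). The black wing rises 17 mm from here (72 mm above the seat), is 30 mm long (x) and 12 mm thick (y): grip it across its thickness.
- knob_push (a joint): How far the knob is pushed in along the spindle axis, m: 0 up (a spring holds it there with 5 N), 0.010 at the bottom stop (10 N). Locked and let go it rests at 0.007 to 0.008.
- knob_turn (a joint): Turn of the knob, rad, clockwise seen from its end; starts at 0.10 to 0.40. With the knob up a pin meets the thread's end at about 0.5: no further. Pushed in 7 mm or more it passes under the thread; turning on draws the knob in to 8 mm; level from 1.25, stop at 1.50. Let go on the thread it stays; let go before 0.6 it springs up. Friction about 0.03 N m.
- carton: Small white and orange carton at the front left of the unwinder, 62 x 88 x 46 mm, bystander. Origin: centre of its underside.
- tin: Round green tin with a pale push lid, behind the rolls at the right of the unwinder, 68 mm diameter, 42 high, bystander. Origin: centre of its underside.

How it is judged:
On the way:
1. the wide-cored roll is fully down on the spindle's seat while the knob is still up (distance between label_roll_mid and spindle_mid below 0.004 m and angle between the z axis of label_roll and the z axis of spindle, either way round below 0.06 rad and value of joint knob_push below 0.002 m), for 0.2 s.
At the end, for the whole second after the job is handed in: The wide-cored roll rests on the seat (its middle within 4 mm of spindle_mid, axes within 0.06 rad); the knob is turned clockwise past 1.25 rad and stays in by over 5.5 mm, so the dogs stand over the roll; the narrow roll, carton and tin are within 30 mm of where they stood (distance between label_roll_mid and spindle_mid below 0.004 m and angle between the z axis of label_roll and the z axis of spindle, either way round below 0.06 rad and value of joint knob_turn above 1.25 rad and value of joint knob_push above 0.0055 m and linear speed of label_roll below 0.02 m/s and distance of each of narrow_roll, carton, tin from where it was at the start of the episode below 0.03 m); the robot touches nothing.
It fails at once if the narrow-cored roll is moved by more than 30 mm (distance of narrow_roll from where it was at the start of the episode above 0.03 m).
It fails at once if the small carton is moved by more than 30 mm (distance of carton from where it was at the start of the episode above 0.03 m).
It fails at once if the round tin is moved by more than 30 mm (distance of tin from where it was at the start of the episode above 0.03 m).
It also fails if it takes over 58 s, if anything falls off the work surface, if the arm or the gripper's body presses on something with over 40 N, if the wrist force passes 120 N, or if a joint passes its speed limit or range.

## Working session

There is one attempt and no reset: what is moved stays moved. The work goes in short steps, Python scripts to look and compute and a tool call to move; the robot and the scene stay as the last step left them, time stands still between calls to the robot, and variables do not carry over. Pictures are saved under pics/ and viewed, at most 10 in all, crops included, and the job is handed in when it is done.

```bash
ls; mkdir -p pics
```

Create go.py:
```python
from station import bot
import cv2,numpy as np
```

Run:
```python
from go import *
o=bot.get_obs();print(o)
for n in ["side","top","wrist"]:
    print(n,bot.camera_info(n))
a=bot.read_camera("top");b=bot.read_camera("side")
cv2.imwrite("pics/top0.png",a);cv2.imwrite("pics/side0.png",b)
```

```text
pics
station.py
{'t': 0.0, 'q': array([ 1.07091588,  0.47781091,  0.02233396,  1.5564737 , -0.0115002 ,
        1.10929642, -0.08310118]), 'joint_vel': array([ 0.00053055,  0.0004988 ,  0.00105999, -0.00037658,  0.0010329 ,
        0.00017036,  0.00096099]), 'joint_torque': array([ 6.33341242e-04, -5.96463454e+01,  1.60805717e+00, -2.81207514e+01,
        1.23662793e-02,  9.29043337e-03, -2.15229426e-05]), 'eef_pos': array([ 0.25749597, -0.6233018 ,  0.23030897]), 'tool_rot': array([-8.96636828e-04,  9.80871906e-01,  1.94652097e-01, -2.47382530e-04]), 'contact_force': array([-1.4513279 ,  0.74955721, -0.15921824]), 'torque': array([ 0.04536661, -0.00726362,  0.00235402]), 'grasp_force': 0.0, 'gripper_width': 1.0010723121508276}
side {'vertical_fov': 48.33595772783849, 'cx': 252.94650866485833, 'cy': 190.11251277860123, 'view': array([[-0.97208911, -0.2342959 ,  0.01217325,  0.48952051],
       [ 0.09345628, -0.33911196,  0.93609241, -0.17027512],
       [-0.21519452,  0.91110291,  0.35154347, -1.01114709],
       [ 0.        ,  0.        ,  0.        ,  1.        ]])}
top {'vertical_fov': 45.10546129029803, 'cx': 260.50630201541594, 'cy': 187.24166285344813, 'view': array([[-0.02566223, -0.99966225,  0.00410393, -0.07784904],
       [ 0.98370248, -0.02452127,  0.17812392, -0.5398534 ],
       [-0.17796312,  0.0086081 ,  0.98399951, -1.20017529],
       [ 0.        ,  0.        ,  0.        ,  1.        ]])}
wrist {'vertical_fov': 62.43439407903297, 'cx': 258.73276444455837, 'cy': 193.27281322200287, 'hand_eye': array([[-1.74145420e-03,  9.63228739e-01,  2.68677063e-01,
         6.74251983e-02],
       [ 9.99998411e-01,  1.77971122e-03,  1.01171395e-04,
        -6.99157437e-04],
       [-3.80716388e-04,  2.68676812e-01, -9.63230308e-01,
        -1.41765598e-01],
       [ 0.00000000e+00,  0.00000000e+00,  0.00000000e+00,
         1.00000000e+00]])}
```

View pics/top0.png

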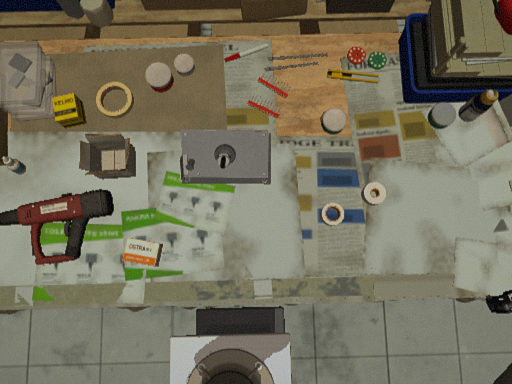

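View pics/side0.png

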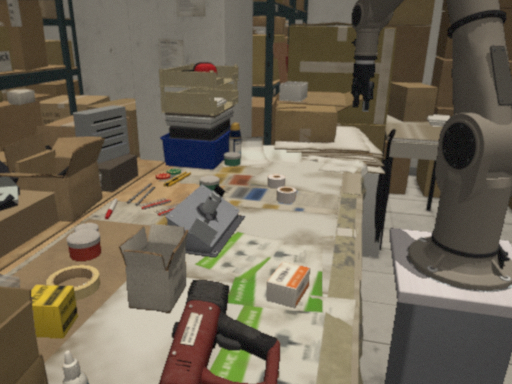

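Top view: the wide roll is at about (332,213), the narrow one at (374,193), the unwinder at (225,157) with its knob near (223,158), and the carton at (142,251). The tin is near (333,121).

Add to go.py:
```python
from scipy.spatial.transform import Rotation as R
def cam(n,obs=None):
    c=bot.camera_info(n);f=192/np.tan(np.radians(c['vertical_fov']/2))
    if n!='wrist': M=np.linalg.inv(c['view'])
    else:
        T=np.eye(4);o=obs;T[:3,:3]=rot(o).as_matrix();T[:3,3]=o['eef_pos'];M=T@c['hand_eye']
    return f,c['cx'],c['cy'],M
def rot(o):
    w,x,y,z=o['tool_rot'];return R.from_quat([x,y,z,w])
def ray(n,u,v,obs=None):
    f,cx,cy,M=cam(n,obs);d=M[:3,:3]@np.array([(u-cx)/f,-(v-cy)/f,-1]);return M[:3,3],d
def atz(n,u,v,z,obs=None):
    p,d=ray(n,u,v,obs);return p+d*(z-p[2])/d[2]
def proj(n,P,obs=None):
    f,cx,cy,M=cam(n,obs);p=np.linalg.inv(M)@np.append(P,1);return np.array([cx-f*p[0]/p[2],cy+f*p[1]/p[2]])
```

Run:
```python
from go import *
print("wide",atz("top",332.5,213.5,.036),"narrow",atz("top",374,193,.036),"knob",atz("top",223,158,.15))
print("carton",atz("top",142,251,.046),"tin",atz("top",333,121,.042))
for uv in [(181,184),(271,184),(270,130),(182,131)]: print(atz("top",*uv,0.02))
a=cv2.imread("pics/top0.png")
c=cv2.resize(a[115:240,165:400],None,fx=3.4,fy=3.4,interpolation=cv2.INTER_CUBIC);cv2.imwrite("pics/c1.png",c)
```

```text
wide [ 0.46304397 -0.28426942  0.036     ] narrow [ 0.51634264 -0.4004193   0.036     ] knob [0.59617103 0.00146465 0.15      ]
carton [0.37509117 0.22543792 0.046     ] tin [ 0.72161942 -0.29854575  0.042     ]
[0.55747664 0.12785255 0.02      ]
[ 0.55128078 -0.12099986  0.02      ]
[ 0.70665838 -0.12278808  0.02      ]
[0.7097843  0.12578338 0.02      ]
```

View pics/c1.png

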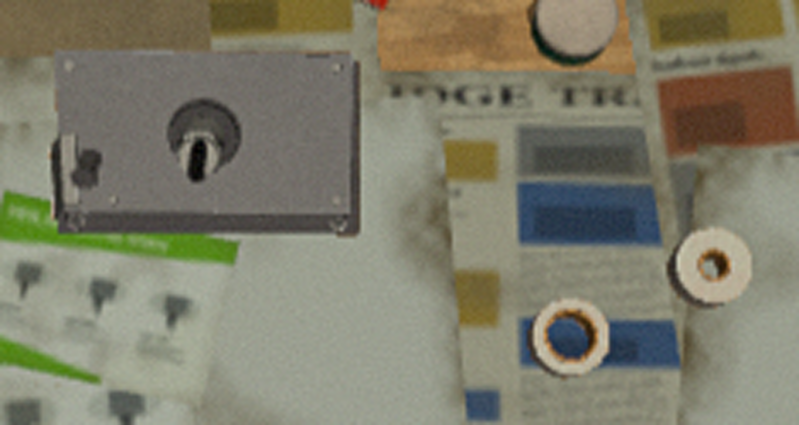

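The crop confirms the wide roll at about (332.6,214) full-frame. The wing lies roughly along world x, and the blade is at the panel's left end. The tool can't tilt, so I'll tilt the roll in the grip by pressing it on the 30° panel. First I'll move over the roll.

The manual's scale: shifts go in shares of 0.6 m and turns go in shares of pi rad. Converting my numbers, 0.04 m / 0.6 = 0.0667, -0.0293 m / 0.6 = -0.0488, 0.1307 rad / 3.1416 = 0.0416.

Call:
nudge_tcp(plan=[[[0.0667,-0.0488,0],0,1],[[0.0667,-0.0488,0],0,1],[[0.0667,-0.0488,0],0,1],[[0.0667,-0.0488,0],0,1],[[0.0667,-0.0488,0],0,1],[[0.0667,-0.0488,0],0,1],[[0.0667,-0.0488,0],0,1],[[0.0667,-0.0488,0],0,1],[[0,0,0],0.0416,1],[[0,0,0],0.0416,1],[[0,0,0],0.0416,1],[[0,0,0],0,1]], clamp_n=40)

```text
t: 1.3
eef_pos: [0.4638, -0.2848, 0.231]
tool_rot: [-0.0, 1.0, -0.001, -0.0]
contact_force: [-0.7, -0.2, -0.2]
gripper_width: 1.003
grasp_force: 0.0
```

Run:
```python
from go import *
o=bot.get_obs();a=bot.read_camera("wrist");cv2.imwrite("pics/w1.png",a)
print(o['eef_pos'],rot(o).as_matrix().round(3),o['t'],o['contact_force'])
print(proj("wrist",[.463,-.284,.036],o))
```

```text
[ 0.46381849 -0.28476122  0.23097792] [[ 1.    -0.001 -0.001]
 [-0.001 -1.     0.   ]
 [-0.001 -0.    -1.   ]] 1.3 [-0.72614974 -0.2490414  -0.20110176]
[258.45494422 170.11062792]
```

View pics/w1.png

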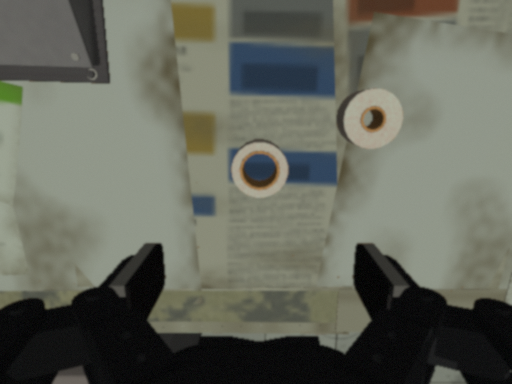

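The wide roll's ring is at (260,169), within about 1.5 px of my estimate. The TCP is already centred, so I'll descend and grip.

To row units: 0.045 m / 0.6 = 0.075, 0.03 m / 0.6 = 0.05.

Call:
nudge_tcp(plan=[[[0,0,0.075],0,1],[[0,0,0.075],0,1],[[0,0,0.075],0,1],[[0,0,0.075],0,1],[[0,0,0.05],0,1],[[0,0,0.03],0,1],[[0,0,0],0,1],[[0,0,0],0,0.5],[[0,0,0],0,0.5],[[0,0,0],0,0.5],[[0,0,0],0,0.5],[[0,0,0],0,0.5],[[0,0,0],0,0.5]], clamp_n=40)

```text
t: 2.65
eef_pos: [0.4651, -0.2857, 0.0049]
tool_rot: [0.001, 1.0, -0.0, 0.001]
contact_force: [-1.5, -0.2, 6.8]
gripper_width: 0.711
grasp_force: 44.0
```

Call:
nudge_tcp(plan=[[[0,0,-0.05],0,0.5],[[0,0,-0.0667],0,0.5],[[0,0,-0.0667],0,0.5],[[0,0,-0.0667],0,0.5],[[0,0,-0.0667],0,0.5],[[0,0,0],0,0.5]], clamp_n=40)

```text
t: 3.25
eef_pos: [0.4672, -0.2867, 0.1997]
tool_rot: [0.003, 1.0, -0.0, 0.005]
contact_force: [0.9, 0.5, -1.7]
gripper_width: 0.709
grasp_force: 44.2
```

Run:
```python
from go import *
for i,n in enumerate(("wrist","side","top")): cv2.imwrite(f"pics/g_{n}.png",bot.read_camera(n))
a=cv2.imread("pics/g_wrist.png");b=cv2.resize(cv2.imread("pics/g_side.png")[130:260,130:380],None,fx=2.4,fy=2.4,interpolation=cv2.INTER_CUBIC)
h=384;b=cv2.resize(b,(400,int(b.shape[0]*400/b.shape[1])));a=cv2.resize(a,(400,300))
c=np.zeros((300,800,3),np.uint8);c[:,:400]=a;c[:b.shape[0],400:]=b;cv2.imwrite("pics/g.png",c)
```

```text
(no output)
```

View pics/g.png

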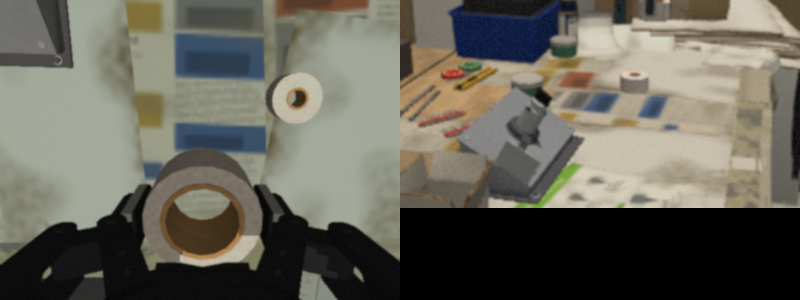

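The roll is held near mid-height between the pads. Now I'll look at the spindle from above.

To row units: -0.0395 m / 0.6 = -0.0658, 0.019 m / 0.6 = 0.0317.

Call:
nudge_tcp(plan=[[[0.0317,-0.0658,-0.0222],0,0.5],[[0.0317,-0.0658,-0.0222],0,0.5],[[0.0317,-0.0658,-0.0222],0,0.5],[[0.0317,-0.0658,-0.0222],0,0.5],[[0.0317,-0.0658,-0.0222],0,0.5],[[0.0317,-0.0658,-0.0222],0,0.5],[[0,0,0],0,0.5]])

```text
t: 4.1
eef_pos: [0.5802, -0.0398, 0.273]
tool_rot: [-0.002, 1.0, 0.005, 0.001]
contact_force: [0.8, -0.8, -0.6]
gripper_width: 0.717
grasp_force: 44.2
```

Run:
```python
from go import *
import pickle
o=bot.get_obs();a=bot.read_camera("wrist");cv2.imwrite("pics/w2.png",a);pickle.dump(o,open("o2.pkl","wb"))
s=cv2.imread("pics/side0.png")[170:260,150:250]
c=np.zeros((600,800,3),np.uint8)
c[:,:400]=cv2.resize(a[0:300,150:350],None,fx=2,fy=2,interpolation=cv2.INTER_CUBIC)
c[:360,400:]=cv2.resize(s,None,fx=4,fy=4,interpolation=cv2.INTER_CUBIC);
c[360:,400:]=cv2.resize(cv2.imread("pics/top0.png")[130:190,175:275],None,fx=4,fy=4,interpolation=cv2.INTER_CUBIC);cv2.imwrite("pics/c2.png",c)
```

```text
(no output)
```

View pics/c2.png

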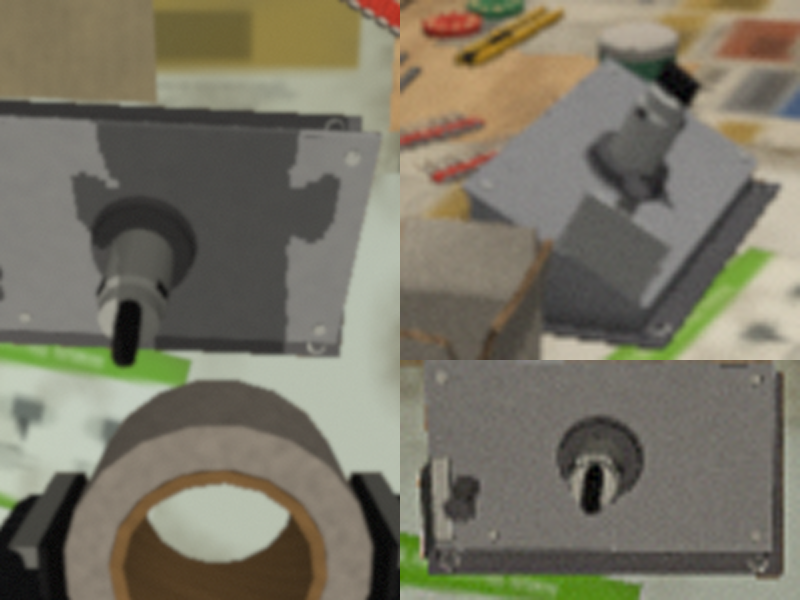

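The crop shows the wing silhouettes at about (212,166) in the wrist image, (320−150..) in the side and (224,162) in the top. The seat disc is beneath. I'll fit the spindle pose to these features.

Create fit.py:
```python
from go import *
import pickle
from scipy.optimize import least_squares
def axes(psi,lean=np.pi/6):
    return R.from_euler('z',psi).as_matrix()@R.from_euler('y',-lean).as_matrix()
def hull(n,P,o): return cv2.convexHull(np.array([proj(n,p,o) for p in P],np.float32))[:,0]
def cen(h): m=cv2.moments(h.reshape(-1,1,2).astype(np.float32));return np.array([m['m10'],m['m01']])/m['m00']
def wing(th,push=0):
    B=np.array([[x,y,z] for x in(-.015,.015) for y in(-.006,.006) for z in(.055-push,.072-push)])
    return B@R.from_euler('z',-th).as_matrix().T
t=np.linspace(0,2*np.pi,60);disc=np.vstack([np.c_[.027*np.cos(t),.027*np.sin(t),0*t+h] for h in(0,-.012)])
def blob(a,u0,u1,v0,v1,thr=35):
    m=(a[v0:v1,u0:u1].max(2)<thr).astype(np.uint8)
    k,l,s,c=cv2.connectedComponentsWithStats(m);i=1+s[1:,4].argmax();ys,xs=np.where(l==i)
    cov=np.cov(xs,ys);w,V=np.linalg.eigh(cov)
    return c[i]+[u0,v0],s[i],np.degrees(np.arctan2(V[1,1],V[0,1]))
```

Run:
```python
from fit import *
o=pickle.load(open("o2.pkl","rb"))
I={'wrist':cv2.imread("pics/w2.png"),'side':cv2.imread("pics/side0.png"),'top':cv2.imread("pics/top0.png")}
W={'wrist':(200,225,145,190),'side':(208,228,183,200),'top':(215,233,150,172)}
C={}
for n in I:
    C[n]=blob(I[n],*W[n]);print(n,C[n])
seat={'wrist':dict(l=196,r=248,t=97.5),'top':dict(l=214,r=235.5,t=144),'side':dict(l=196.2)}
def res(p,full=False):
    S=p[:3];A=axes(p[3]);r=[]
    for n in I:
        r+=list(cen(hull(n,S+wing(p[4])@A.T,o))-C[n][0])
        h=hull(n,S+disc@A.T,o);m=dict(l=h[:,0].min(),r=h[:,0].max(),t=h[:,1].min())
        r+=[(m[k]-v) for k,v in seat[n].items()]
    return np.array(r+[(p[3]+.02)/.01,(p[4]-.25)/.15])
s=least_squares(res,[.62,0,.09,-.02,.25],loss='soft_l1')
print(s.x.round(4),res(s.x).round(2))
S=s.x[:3];print("wing centre",S+axes(s.x[3])@[0,0,.0635])
for n in I:
  for th in(.1,.25,.4,-.25):
    h=hull(n,S+wing(th)@axes(s.x[3]).T,o);m=np.zeros((384*4,512*4),np.uint8);cv2.fillConvexPoly(m,(h*4).astype(int),1);ys,xs=np.where(m);w,V=np.linalg.eigh(np.cov(xs,ys));print(n,th,np.degrees(np.arctan2(V[1,1],V[0,1])).round(1),end=' ')
```

```text
wrist (array([213.11041009, 165.78864353]), array([  7,   6,  13,  31, 317], dtype=int32), np.float64(96.99731505062202))
side (array([218.76470588, 190.33333333]), array([ 6,  3, 10, 10, 51], dtype=int32), np.float64(-138.2671949680569))
top (array([222.61538462, 162.05128205]), array([ 6,  7,  4, 11, 39], dtype=int32), np.float64(93.5033725663667))Traceback (most recent call last):
  File "<stdin>", line 16, in <module>
    return func(*args, **kwargs)
    result = trf(vector_fun.fun, vector_fun.jac, x0, f0, J0, lb, ub, ftol, xtol,
                 gtol, max_nfev, x_scale, loss_function, tr_solver,
                 tr_options.copy(), verbose, callback=callback_wrapped)
    return trf_no_bounds(
        fun, jac, x0, f0, J0, ftol, xtol, gtol, max_nfev, x_scale,
        loss_function, tr_solver, tr_options, verbose, callback=callback)
    f_new = fun(x_new)
    self._update_fun()
    ~~~~~~~~~~~~~~~~^^
    self.f = self.fun_wrapped(xp_copy(self.x))
             ~~~~~~~~~~~~~~~~^^^^^^^^^^^^^^^^^
    return np.atleast_1d(self.fun(x))
                         ~~~~~~~~^^^
    return self.f(x, *self.args, **self.kwargs)
           ~~~~~~^^^^^^^^^^^^^^^^^^^^^^^^^^^^^^
  File "<stdin>", line 13, in res
  File "fit.py", line 6, in hull
    def hull(n,P,o): return cv2.convexHull(np.array([proj(n,p,o) for p in P],np.float32))[:,0]
                                                     ~~~~^^^^^^^
  File "go.py", line 17, in proj
    f,cx,cy,M=cam(n,obs);p=np.linalg.inv(M)@np.append(P,1);return np.array([cx-f*p[0]/p[2],cy+f*p[1]/p[2]])
              ~~~^^^^^^^
  File "go.py", line 5, in cam
    c=bot.camera_info(n);f=192/np.tan(np.radians(c['vertical_fov']/2))
ValueError: time passes only in moves, steps and waits
```

Too many camera_info calls, so I'll cache them.

```bash
sed -i 's/^def cam(/import functools\n@functools.cache\ndef info(n): return bot.camera_info(n)\ndef cam(/; s/c=bot.camera_info(n);f/c=info(n);f/' go.py
```

Create run.py:
```python
from fit import *
o=pickle.load(open("o2.pkl","rb"))
I={'wrist':cv2.imread("pics/w2.png"),'side':cv2.imread("pics/side0.png"),'top':cv2.imread("pics/top0.png")}
W={'wrist':(200,225,145,190),'side':(208,228,183,200),'top':(215,233,150,172)}
C={n:blob(I[n],*W[n]) for n in I}
seat={'wrist':dict(l=196,r=248,t=97.5),'top':dict(l=214,r=235.5,t=144),'side':dict(l=196.2)}
def res(p,full=False):
    S=p[:3];A=axes(p[3]);r=[]
    for n in I:
        r+=list(cen(hull(n,S+wing(p[4])@A.T,o))-C[n][0])
        h=hull(n,S+disc@A.T,o);m=dict(l=h[:,0].min(),r=h[:,0].max(),t=h[:,1].min())
        r+=[(m[k]-v) for k,v in seat[n].items()]
    return np.array(r+[(p[3]+.02)/.01,(p[4]-.25)/.15])
s=least_squares(res,[.62,0,.09,-.02,.25],loss='soft_l1',diff_step=1e-3,x_scale=[.01,.01,.01,.01,.1])
print(s.x.round(4),res(s.x).round(2))
S=s.x[:3];print("wing centre",S+axes(s.x[3])@[0,0,.0635])
for n in I:
  print(n,C[n][2])
  for th in(.1,.25,.4,-.25):
    h=hull(n,S+wing(th)@axes(s.x[3]).T,o);m=np.zeros((384*4,512*4),np.uint8);cv2.fillConvexPoly(m,(h*4).astype(int),1);ys,xs=np.where(m);w,V=np.linalg.eigh(np.cov(xs,ys));print(th,np.degrees(np.arctan2(V[1,1],V[0,1])).round(1),end=' ')
```

```bash
python3 run.py
```

```text
[ 0.6248  0.0024  0.0692 -0.0238  0.2446] [ 0.96 -0.75 -0.49 -1.38  0.58  0.42 -0.34  0.42  0.49 -0.41  0.78 -0.43
  0.   -0.38 -0.04]
wing centre [0.593042   0.00312781 0.12417154]
wrist 96.99731505062202
0.1 93.9 0.25 102.6 0.4 111.8 -0.25 71.8 side -138.2671949680569
0.1 -142.9 0.25 -138.3 0.4 48.8 -0.25 -152.4 top 93.5033725663667
0.1 94.3 0.25 103.1 0.4 112.3 -0.25 75.6
```

The fit is good (residuals about 1 px): seat centre (0.625, 0.002, 0.069), yaw −0.024, knob turn about 0.15. Next I'll move over the panel right of the spindle and press the roll gently to tilt it.

To row units: 0.04 m / 0.6 = 0.0667, 0.02 m / 0.6 = 0.0333, 0.017 rad / 3.1416 = 0.0054.

Call:
nudge_tcp(plan=[[[0.0333,0.0333,0],0.0054,0.5],[[0.0333,0.03,0],0.0054,0.5],[[0,0,0.0667],0,0.5],[[0,0,0.0667],0,0.5],[[0,0,0.0667],0,0.5],[[0,0,0.0667],0,0.5],[[0,0,0.0333],0,0.5],[[0,0,0],0,0.5],[[0,0,0],0,0.5]], clamp_n=25)

```text
t: 5.05
eef_pos: [0.6168, -0.0875, 0.0924]
tool_rot: [0.0, 1.0, -0.018, -0.001]
contact_force: [0.0, 1.0, -0.3]
gripper_width: 0.714
grasp_force: 44.1
```

Call:
nudge_tcp(plan=[[[0,0,0.0067],0,0.5],[[0,0,0.0067],0,0.5],[[0,0,0.0067],0,0.5],[[0,0,0],0,0.5]])

```text
t: 5.45
eef_pos: [0.6175, -0.0864, 0.081]
tool_rot: [0.0, 1.0, -0.017, -0.0]
contact_force: [-0.2, -0.5, -0.3]
gripper_width: 0.716
grasp_force: 44.1
```

Call:
nudge_tcp(plan=[[[0,0,0.005],0,0.5],[[0,0,0.005],0,0.5],[[0,0,0],0,0.5]])

```text
t: 5.75
eef_pos: [0.6174, -0.0864, 0.0746]
tool_rot: [-0.0, 1.0, -0.017, -0.0]
contact_force: [0.2, -0.0, -0.7]
gripper_width: 0.718
grasp_force: 44.1
```

Call:
nudge_tcp(plan=[[[0,0,0.0033],0,0.5],[[0,0,0.0033],0,0.5],[[0,0,0],0,0.5]])

```text
t: 6.05
eef_pos: [0.6175, -0.0865, 0.0726]
tool_rot: [0.0, 1.0, -0.017, -0.0]
contact_force: [-6.5, 0.9, 12.9]
gripper_width: 0.711
grasp_force: 44.3
```

To row units: 0.002 m / 0.6 = 0.0033.

Call:
nudge_tcp(plan=[[[0,0,0.0033],0,0.5],[[0,0,0.0033],0,0.5],[[0,0,0.0033],0,0.5],[[0,0,0],0,0.5]])

```text
t: 6.45
eef_pos: [0.6162, -0.0881, 0.0656]
tool_rot: [0.001, 1.0, -0.018, -0.001]
contact_force: [-6.6, -1.9, 8.7]
gripper_width: 0.708
grasp_force: 25.4
```

Call:
nudge_tcp(plan=[[[0,0,0.0033],0,0.5],[[0,0,0.0033],0,0.5],[[0,0,0],0,0.5]])

```text
t: 6.75
eef_pos: [0.6162, -0.0885, 0.0615]
tool_rot: [0.001, 1.0, -0.018, -0.001]
contact_force: [-6.3, -3.1, 7.5]
gripper_width: 0.705
grasp_force: 25.2
```

To row units: 0.0015 m / 0.6 = 0.0025.

Call:
nudge_tcp(plan=[[[0,0,0.0025],0,0.5],[[0,0,0.0025],0,0.5],[[0,0,0],0,0.5]])

```text
t: 7.05
eef_pos: [0.6161, -0.0886, 0.0586]
tool_rot: [0.001, 1.0, -0.018, -0.001]
contact_force: [-7.5, -2.4, 7.6]
gripper_width: 0.701
grasp_force: 25.2
```

Call:
nudge_tcp(plan=[[[0,0,0.0025],0,0.5],[[0,0,0.0017],0,0.5],[[0,0,0],0,0.5]])

```text
t: 7.35
eef_pos: [0.6161, -0.0885, 0.0561]
tool_rot: [0.001, 1.0, -0.018, -0.001]
contact_force: [-7.3, -3.0, 8.3]
gripper_width: 0.706
grasp_force: 25.2
```

Call:
nudge_tcp(plan=[[[0,0,0.0025],0,0.5],[[0,0,0.0025],0,0.5],[[0,0,0],0,0.5]])

```text
t: 7.65
eef_pos: [0.6163, -0.0884, 0.0531]
tool_rot: [0.001, 1.0, -0.018, -0.001]
contact_force: [-6.5, -3.4, 6.8]
gripper_width: 0.703
grasp_force: 25.2
```

Run:
```python
from go import *
import pickle
o=bot.get_obs();a=bot.read_camera("wrist");cv2.imwrite("pics/w3.png",a);pickle.dump(o,open("o3.pkl","wb"))
s=bot.read_camera("side")[160:260,150:260];cv2.imwrite("pics/s3.png",s)
c=np.zeros((384,800,3),np.uint8);c[:,:380]=a[:,60:440];c[:,382:]=cv2.resize(s,(418,384),interpolation=cv2.INTER_CUBIC);cv2.imwrite("pics/c3.png",c)
```

```text
(no output)
```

View pics/c3.png

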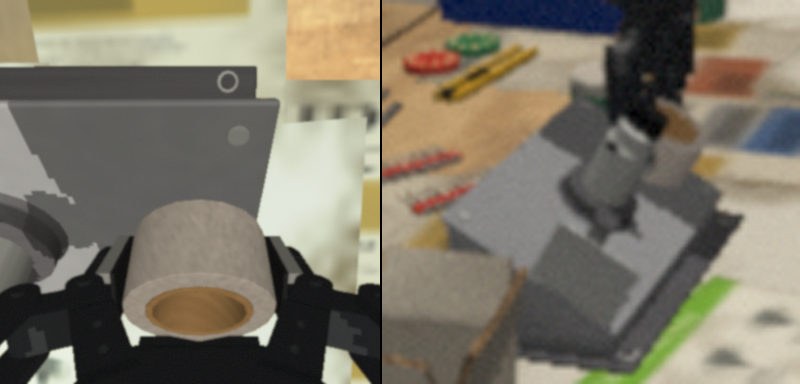

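The roll is tilted toward the front, about parallel to the spindle in the side view. In the wrist view its bore ellipse spans about (206..312, 287..335). I'll fit the tilt and position.

Create roll.py:
```python
from fit import *
def rollfit(o,obs,guess):
    t=np.linspace(0,2*np.pi,90)
    c=lambda r,h:np.c_[r*np.cos(t),r*np.sin(t),0*t+h]
    def res(p):
        A=axes(-.03,p[3]);q=[]
        P=lambda L:np.array([proj('wrist',x,o) for x in p[:3]+L@A.T])
        b=P(c(.019,.018));O=P(c(.031,.018));B=P(c(.031,-.018))
        m=[b[:,0].min(),b[:,0].max(),b[:,1].min(),b[:,1].max(),O[:,0].min(),O[:,0].max(),B[:,1].min()]
        return np.array(m)-obs
    s=least_squares(res,guess,diff_step=1e-4,x_scale=[.01,.01,.01,.1])
    return s.x,res(s.x)
```

Run:
```python
from roll import *
o=pickle.load(open("o3.pkl","rb"))
p,r=rollfit(o,[206,312,287,335,183,335,200],[.62,-.088,.08,.5]);print(p.round(4),r.round(1))
M=rot(o).as_matrix();print(M.T@(p[:3]-o['eef_pos']))
print("panel z",.0588+(p[0]-.631)*np.tan(np.pi/6),"mid normal dist",(p[2]-.0588-(p[0]-.631)*np.tan(np.pi/6))*.866)
```

```text
[ 0.6097 -0.0877  0.0685  0.4298] [ 5.7 -5.7  0.6  1.5 -1.8  1.8 -2.2]
[-0.00665714 -0.00042669 -0.01543969]
panel z 0.04650611218123747 mid normal dist 0.01907452289361901
```

Tilt is about 0.43–0.5 rad and the roll is nearly flat on the panel. I'll press a little more, watching the force.

To row units: 0.001 m / 0.6 = 0.0017.

Call:
nudge_tcp(plan=[[[0,0,0.0017],0,0.5],[[0,0,0.0017],0,0.5],[[0,0,0],0,0.5]])

```text
t: 8.05
eef_pos: [0.6164, -0.0885, 0.0526]
tool_rot: [0.001, 1.0, -0.018, -0.001]
contact_force: [-11.9, -3.1, 20.3]
gripper_width: 0.704
grasp_force: 26.8
```

Call:
nudge_tcp(plan=[[[0,0,0.0017],0,0.5],[[0,0,0.0017],0,0.5],[[0,0,0],0,0.5]])

```text
t: 8.35
eef_pos: [0.617, -0.0885, 0.0518]
tool_rot: [0.001, 1.0, -0.018, -0.001]
contact_force: [-13.3, -2.2, 28.1]
gripper_width: 0.701
grasp_force: 28.3
```

Run:
```python
from roll import *
o=bot.get_obs();a=bot.read_camera("wrist");cv2.imwrite("pics/w4.png",a);pickle.dump(o,open("o4.pkl","wb"))
# brown core mask extents
h=cv2.cvtColor(a,cv2.COLOR_BGR2HSV)
for f in("pics/w3.png","pics/w4.png"):
    h=cv2.cvtColor(cv2.imread(f),cv2.COLOR_BGR2HSV);m=((h[...,1]>110)&(h[...,0]<25)&(h[...,0]>5)).astype(np.uint8);m[:230]=0;m[:,:190]=0;m[:,335:]=0
    k,l,s,c=cv2.connectedComponentsWithStats(m);i=1+s[1:,4].argmax();print(s[i])
```

```text
[ 206  287  107   48 3937]
[ 206  291  107   46 3880]
```

Contact is now firm at about 30 N, so the roll is flat on the panel. I'll lift off along the panel normal and measure the roll in hand.

To row units: -0.04 m / 0.6 = -0.0667, -0.02 m / 0.6 = -0.0333.

Call:
nudge_tcp(plan=[[[-0.0083,0,-0.0167],0,0.5],[[-0.0167,0,-0.0333],0,0.5],[[-0.0333,0,-0.0667],0,0.5],[[-0.0167,0,-0.0667],0,0.5],[[0,0,0],0,0.5],[[0,0,0],0,0.5]])

```text
t: 9.0
eef_pos: [0.5734, -0.0849, 0.1596]
tool_rot: [0.0, 1.0, -0.017, 0.001]
contact_force: [-0.3, -0.1, -1.2]
gripper_width: 0.705
grasp_force: 28.7
```

Run:
```python
from roll import *
o=bot.get_obs();a=bot.read_camera("wrist");cv2.imwrite("pics/w5.png",a);pickle.dump(o,open("o5.pkl","wb"))
h=cv2.cvtColor(a,cv2.COLOR_BGR2HSV);m=((h[...,1]>110)&(h[...,0]<25)&(h[...,0]>5)).astype(np.uint8);m[:230]=0;m[:,:190]=0;m[:,335:]=0
k,l,s,c=cv2.connectedComponentsWithStats(m);i=1+s[1:,4].argmax();print(s[i])
c=np.vstack([cv2.imread("pics/w4.png")[190:350,160:360],a[190:350,160:360]]);cv2.imwrite("pics/c5.png",cv2.resize(np.hstack([c[:160],c[160:]]),None,fx=2,fy=2,interpolation=cv2.INTER_CUBIC))
```

```text
[ 206  291  107   46 3906]
```

View pics/c5.png

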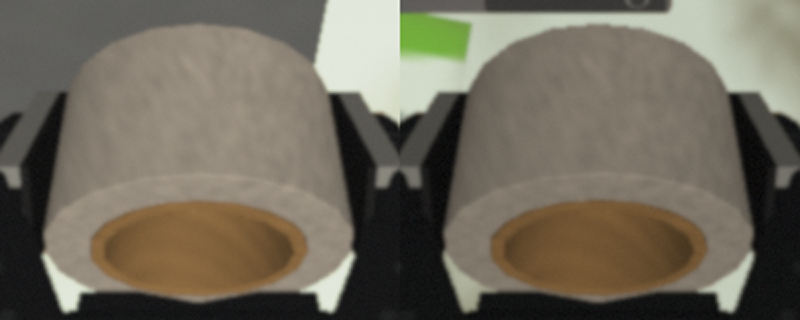

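The tilt is unchanged after lifting. The core ring spans 206..313 with its top at 291. The outer rim spans 182..336, its front-rim top is at 277 and its far-end top at 202. Refitting with these values.

Create roll.py:
```python
from fit import *
def rollfit(o,obs,guess,psi=-.03):
    t=np.linspace(0,2*np.pi,120)
    c=lambda r,h:np.c_[r*np.cos(t),r*np.sin(t),0*t+h]
    def res(p):
        A=axes(psi,p[3])
        P=lambda L:np.array([proj('wrist',x,o) for x in p[:3]+L@A.T])
        b=P(c(p[4],.018));O=P(c(.031,.018));B=P(c(.031,-.018))
        m=[b[:,0].min(),b[:,0].max(),b[:,1].min(),O[:,0].min(),O[:,0].max(),O[:,1].min(),B[:,1].min()]
        return np.array(m)-obs
    s=least_squares(res,guess,diff_step=1e-4,x_scale=[.01,.01,.01,.1,.01])
    return s.x,res(s.x)
```

Run:
```python
from roll import *
o=pickle.load(open("o5.pkl","rb"))
p,r=rollfit(o,[206,313,291,182,336,277,202],[.57,-.085,.18,.5,.0215]);print(p.round(4),r.round(1))
M=rot(o).as_matrix();d=M.T@(p[:3]-o['eef_pos']);print("mid in tool",d.round(4))
# target TCP for roll mid at h along axis
S=np.array([.6248,.0024,.0692]);A=axes(-.0238)
for h in(.105,.018): T=S+A[:,2]*h-M@d;print(h,T.round(4),"tool delta",(M.T@(T-o['eef_pos'])).round(4))
print("axis in tool",(M.T@-A[:,2]).round(4))
```

```text
[ 0.5652 -0.0843  0.1746  0.4917  0.0217] [-0.2 -0.2 -0.   0.2  0.2  0.   0. ]
mid in tool [-0.0082 -0.0003 -0.015 ]
0.105 [0.5805 0.0031 0.1451] tool delta [ 0.0041 -0.0882  0.0145]
0.018 [0.624  0.002  0.0698] tool delta [ 0.0474 -0.0886  0.09  ]
axis in tool [ 0.4977 -0.0054  0.8673]
```

To row units: -0.022 m / 0.6 = -0.0367, 0.0145 m / 0.6 = 0.0242.

Call:
nudge_tcp(plan=[[[0,-0.0367,0],0,0.5],[[0,-0.0367,0],0,0.5],[[0,-0.0367,0],0,0.5],[[0,-0.0367,0],0,0.5],[[0.0067,0,0.0242],0,0.5],[[0,0,0],0,0.5],[[0,0,0],0,0.5],[[0,0,0],0,0.5]])

```text
t: 9.85
eef_pos: [0.5796, 0.0015, 0.1436]
tool_rot: [0.0, 1.0, -0.018, -0.0]
contact_force: [-0.3, -0.0, -0.7]
gripper_width: 0.701
grasp_force: 28.6
```

To row units: 0.0087 m / 0.6 = 0.0145, -0.0015 m / 0.6 = -0.0025.

Call:
nudge_tcp(plan=[[[0.0025,-0.0025,0],0,0.5],[[0.0083,0,0.0145],0,0.5],[[0.0083,0,0.0145],0,0.5],[[0.0083,0,0.0145],0,0.5],[[0,0,0],0,0.5]])

```text
t: 10.35
eef_pos: [0.5961, 0.0039, 0.1165]
tool_rot: [0.0, 1.0, -0.017, -0.001]
contact_force: [-0.8, 0.2, -1.6]
gripper_width: 0.701
grasp_force: 29.3
```

Call:
nudge_tcp(plan=[[[0.0083,0,0.0145],0,0.5],[[0.0083,0,0.0145],0,0.5],[[0,0,0],0,0.5]])

```text
t: 10.65
eef_pos: [0.6055, 0.0034, 0.0985]
tool_rot: [0.0, 1.0, -0.017, -0.002]
contact_force: [-1.6, 0.8, -4.4]
gripper_width: 0.706
grasp_force: 29.1
```

To row units: 0.0087 m / 0.6 = 0.0145, 0.006 m / 0.6 = 0.01.

Call:
nudge_tcp(plan=[[[0.01,-0.0008,0.0145],0,0.5],[[0.0083,0,0.0145],0,0.5],[[0,0,0],0,0.5]])

```text
t: 10.95
eef_pos: [0.6141, 0.0031, 0.0802]
tool_rot: [0.001, 1.0, -0.017, -0.004]
contact_force: [-7.0, 0.1, -9.1]
gripper_width: 0.7
grasp_force: 29.0
```

Call:
nudge_tcp(plan=[[[0.005,0,0.0083],0,0.5],[[0.005,0,0.0083],0,0.5],[[0,0,0],0,0.5]])

```text
t: 11.25
eef_pos: [0.6188, 0.003, 0.0701]
tool_rot: [0.001, 1.0, -0.017, -0.005]
contact_force: [-8.1, 0.4, -9.8]
gripper_width: 0.702
grasp_force: 29.1
```

To row units: 0.002 m / 0.6 = 0.0033, -0.001 m / 0.6 = -0.0017.

Call:
nudge_tcp(plan=[[[-0.0017,0,0.0033],0,0.5],[[0,0,0.0033],0,0.5],[[0,0,0],0,0.5]])

```text
t: 11.55
eef_pos: [0.6199, 0.003, 0.0677]
tool_rot: [0.0, 1.0, -0.017, -0.003]
contact_force: [-5.9, 0.6, -3.4]
gripper_width: 0.698
grasp_force: 29.7
```

Call:
nudge_tcp(plan=[[[0.0017,0,0.0033],0,0.5],[[0.0017,0,0.0033],0,0.5],[[0,0,0],0,0.5]])

```text
t: 11.85
eef_pos: [0.621, 0.0029, 0.065]
tool_rot: [0.001, 1.0, -0.017, -0.003]
contact_force: [-14.1, 0.3, 10.2]
gripper_width: 0.702
grasp_force: 30.7
```

The manual's scale: shifts go in shares of 0.6 m and turns go in shares of pi rad. Converting my numbers, 0.0015 m / 0.6 = 0.0025, 0.001 m / 0.6 = 0.0017.

Call:
nudge_tcp(plan=[[[0.0017,0,0.0025],0,0.5],[[0,0,0.0017],0,0.5],[[0,0,0],0,0.5]])

```text
t: 12.15
eef_pos: [0.6219, 0.0029, 0.0632]
tool_rot: [0.001, 1.0, -0.017, -0.003]
contact_force: [-16.6, -0.7, 16.1]
gripper_width: 0.705
grasp_force: 30.2
```

Run:
```python
from go import *
import pickle
o=bot.get_obs();a=bot.read_camera("wrist");b=bot.read_camera("side");pickle.dump(o,open("o6.pkl","wb"))
cv2.imwrite("pics/w6.png",a);cv2.imwrite("pics/s6.png",b)
c=np.zeros((384,800,3),np.uint8);c[:,:380]=a[:,70:450];c[:,382:]=cv2.resize(b[160:260,150:260],(418,384),interpolation=cv2.INTER_CUBIC);cv2.imwrite("pics/c6.png",c)
```

```text
(no output)
```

View pics/c6.png

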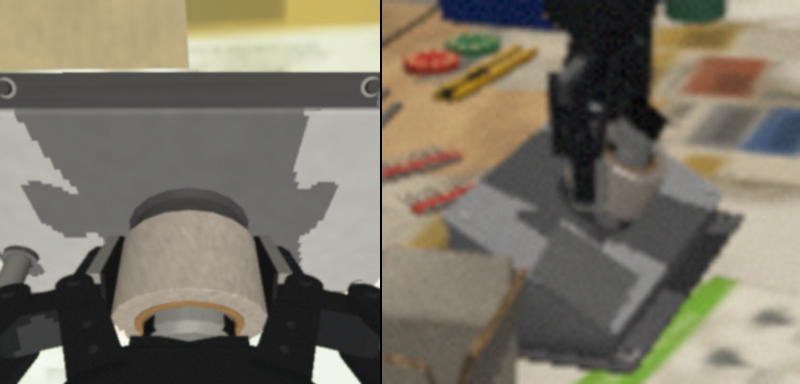

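Run:
```python
from roll import *
o=pickle.load(open("o6.pkl","rb"))
p,r=rollfit(o,[204,315,301,182,338,289,209],[.615,0,.085,.5,.0215]);print(p.round(4),r.round(1))
S=np.array([.6248,.0024,.0692]);A=axes(-.0238);print("in spindle",(A.T@(p[:3]-S)).round(4))
M=rot(o).as_matrix()
# predicted features if seated, tilt 30deg
t=np.linspace(0,2*np.pi,120);c=lambda r,h:np.c_[r*np.cos(t),r*np.sin(t),0*t+h]
for h in(.018,.022,.026):
    f=lambda r,dz:np.array([proj('wrist',x,o) for x in S+c(r,h+dz)@A.T])
    print(h,f(.0217,.018)[:,1].min().round(1),f(.031,.018)[:,1].min().round(1),f(.031,-.018)[:,1].min().round(1),np.ptp(f(.031,.018)[:,0]).round(1), "seat top edge",f(.027,-h)[:,1].min().round(1))
```

```text
[0.6118 0.0034 0.0807 0.5072 0.0222] [ 0.2  0.3  0.1 -0.2 -0.3 -0.1 -0. ]
in spindle [-0.0055  0.0007  0.0165]
0.018 300.3 287.1 203.2 162.3 seat top edge 209.8
0.022 311.8 299.0 210.8 166.2 seat top edge 209.8
0.026 324.0 311.7 218.8 170.3 seat top edge 209.8
```

The roll is on the spindle and, by the fit, at seat height within tolerance. I'll release and compare the core ring with before.

Call:
nudge_tcp(plan=[[[0,0,0],0,1],[[0,0,0],0,1],[[0,0,0],0,1],[[0,0,0],0,1],[[0,0,0],0,1]])

```text
t: 12.75
eef_pos: [0.6257, 0.0033, 0.0627]
tool_rot: [-0.0, 1.0, -0.017, 0.0]
contact_force: [-0.0, -0.2, -0.4]
gripper_width: 1.0
grasp_force: 0.0
```

Create look.py:
```python
import sys
from roll import *
def core(a):
    h=cv2.cvtColor(a,cv2.COLOR_BGR2HSV);m=((h[...,1]>110)&(h[...,0]<25)&(h[...,0]>5)).astype(np.uint8);m[:200]=0;m[:,:170]=0;m[:,350:]=0
    k,l,s,c=cv2.connectedComponentsWithStats(m);i=1+s[1:,4].argmax();return s[i]
def edges(a,u):  # vertical profile gray at column u
    return a[185:310,u-2:u+3].mean((1,2)).round().astype(int)
if __name__=="__main__":
    o=bot.get_obs();a=bot.read_camera("wrist");cv2.imwrite(f"pics/{sys.argv[1]}.png",a);pickle.dump(o,open(sys.argv[1]+".pkl","wb"))
    print(core(cv2.imread("pics/w6.png")),core(a),o['eef_pos'])
    print(edges(cv2.imread("pics/w6.png"),260));print(edges(a,260))
```

```bash
python3 look.py w7
```

```text
[206 302 108  33 694] [207 312 108  25 574] [0.62567061 0.00332688 0.06265639]
[107 105  98  89  83  83  83  84  84  84  81  77  72  68  66  64  64  63
  64  64  66  65  65  71  90 122 146 154 156 155 157 157 158 159 158 157
 156 155 156 156 156 157 157 158 159 159 160 160 161 161 162 162 162 162
 161 161 160 159 158 159 159 158 158 157 156 154 154 155 155 155 155 155
 154 155 154 154 153 153 152 151 151 151 151 151 153 154 155 156 156 157
 158 157 156 155 153 153 152 152 152 153 154 156 161 167 167 163 161 160
 159 159 158 158 159 158 154 144 128 117 116 117 118 123 126 127 127]
[105 105 105 105 105 105 105 105 105 103  98  90  82  81  80  81  82  82
  80  77  72  67  65  62  61  62  61  62  62  63  64  63  65  79 112 142
 152 152 152 152 153 154 154 154 154 153 152 151 151 152 152 153 153 153
 154 155 155 157 158 159 158 158 158 156 156 155 155 154 154 153 153 153
 153 153 152 151 151 152 152 151 152 150 150 150 150 150 150 150 150 149
 148 148 147 147 148 149 150 151 152 153 152 152 150 149 149 147 147 146
 147 148 149 150 152 159 164 161 158 157 155 154 153 155 155 154 151]
```

Run:
```python
from roll import *
o=pickle.load(open("w7.pkl","rb"));A=axes(-.0238)
t=np.linspace(0,2*np.pi,120);c=lambda r,h:np.c_[r*np.cos(t),r*np.sin(t),0*t+h]
for dp in(0,-.003,-.005):
  S=np.array([.6248,.0024,.0692])+A@[dp,0,0]
  f=lambda r,h:np.array([proj('wrist',x,o) for x in S+c(r,h)@A.T])[:,1].min().round(1)
  print(dp,"base",f(.027,-.012),"top",f(.027,0),"roll rear h=0,2,4,8mm",[f(.031,h) for h in(0,.002,.004,.008)],"core front",[f(.0217,.036+h) for h in(0,.002,.004,.008)])
```

```text
0 base 197.3 top 218.5 roll rear h=0,2,4,8mm [np.float64(212.1), np.float64(215.9), np.float64(219.8), np.float64(228.0)] core front [np.float64(310.0), np.float64(315.8), np.float64(321.7), np.float64(334.1)]
-0.003 base 202.0 top 223.2 roll rear h=0,2,4,8mm [np.float64(217.0), np.float64(220.8), np.float64(224.7), np.float64(232.8)] core front [np.float64(313.8), np.float64(319.5), np.float64(325.4), np.float64(337.6)]
-0.005 base 205.0 top 226.2 roll rear h=0,2,4,8mm [np.float64(220.1), np.float64(223.9), np.float64(227.8), np.float64(235.9)] core front [np.float64(316.2), np.float64(321.9), np.float64(327.7), np.float64(339.8)]
```

Probably seated within about 2 mm. To be sure, I'll regrip slightly higher with more force and push along the axis.

To row units: -0.004 m / 0.6 = -0.0067, -0.003 m / 0.6 = -0.005.

Call:
nudge_tcp(plan=[[[-0.005,0,-0.0067],0,1],[[0,0,0],0,0.5],[[0,0,0],0,0.5],[[0,0,0],0,0.5],[[0,0,0],0,0.5],[[0,0,0],0,0.5]], clamp_n=60)

```text
t: 13.4
eef_pos: [0.6225, 0.0034, 0.0674]
tool_rot: [0.0, 1.0, -0.017, 0.0]
contact_force: [-1.3, -0.5, 5.0]
gripper_width: 0.691
grasp_force: 64.8
```

Call:
nudge_tcp(plan=[[[0.0017,0,0.0028],0,0.5],[[0.0017,0,0.0028],0,0.5],[[0.0017,0,0.0028],0,0.5],[[0,0,0],0,0.5]], clamp_n=60)

```text
t: 13.8
eef_pos: [0.6225, 0.0034, 0.0671]
tool_rot: [0.001, 1.0, -0.017, -0.003]
contact_force: [-28.5, -0.5, 54.7]
gripper_width: 0.692
grasp_force: 70.1
```

Call:
nudge_tcp(plan=[[[0,0,0],0,1],[[0,0,0],0,1],[[0,0,0],0,1],[[0,0,0],0,1],[[0,0,0],0,1]])

```text
t: 14.3
eef_pos: [0.6252, 0.0033, 0.0611]
tool_rot: [0.0, 1.0, -0.017, -0.0]
contact_force: [0.1, 0.4, -0.4]
gripper_width: 1.003
grasp_force: 0.0
```

```bash
python3 look.py w8
```

```text
[206 302 108  33 694] [205 314 109  23 563] [0.62524814 0.00331919 0.06109113]
[107 105  98  89  83  83  83  84  84  84  81  77  72  68  66  64  64  63
  64  64  66  65  65  71  90 122 146 154 156 155 157 157 158 159 158 157
 156 155 156 156 156 157 157 158 159 159 160 160 161 161 162 162 162 162
 161 161 160 159 158 159 159 158 158 157 156 154 154 155 155 155 155 155
 154 155 154 154 153 153 152 151 151 151 151 151 153 154 155 156 156 157
 158 157 156 155 153 153 152 152 152 153 154 156 161 167 167 163 161 160
 159 159 158 158 159 158 154 144 128 117 116 117 118 123 126 127 127]
[105 106 105 106 106 106 105 105 105 104 100  91  83  82  81  81  82  82
  81  78  73  68  64  63  62  61  62  62  62  64  64  64  66  78 110 140
 152 152 152 152 153 154 156 155 155 154 154 152 153 153 154 153 155 155
 155 156 155 156 157 158 158 159 159 159 158 158 158 157 156 155 155 155
 155 154 153 153 152 152 152 152 153 152 152 151 151 151 150 151 150 150
 148 148 148 147 148 149 150 151 152 153 154 154 154 153 152 151 150 149
 149 148 149 150 151 152 156 163 165 161 158 157 156 155 155 155 155]
```

It held 55 N with no movement, so the roll is firmly seated. Now the knob: retreat up, align with the wing, descend and grip it.

To row units: -0.037 m / 0.6 = -0.0617, -0.035 m / 0.6 = -0.0583, 0.085 rad / 3.1416 = 0.0271.

Call:
nudge_tcp(plan=[[[-0.0167,0,-0.0583],0,1],[[-0.0167,0,-0.0617],0,1],[[-0.02,0,-0.0617],0,1],[[0,0,0],0.0271,1],[[0,0,0],0.0255,1],[[0,0,0],0,1],[[0,0,0],0,1]])

```text
t: 15.05
eef_pos: [0.5932, 0.0045, 0.1703]
tool_rot: [0.0, 0.995, -0.098, -0.0]
contact_force: [-0.1, 0.3, -0.7]
gripper_width: 1.004
grasp_force: 0.0
```

Run:
```python
from roll import *
o=bot.get_obs();a=bot.read_camera("wrist");cv2.imwrite("pics/w9.png",a);t=bot.read_camera("top");cv2.imwrite("pics/t9.png",t);pickle.dump(o,open("w9.pkl","wb"))
M=rot(o).as_matrix();w=np.array([.593,.003,.123]);print(proj('wrist',w,o),"tool delta",M.T@(w-o['eef_pos']))
cv2.imwrite("pics/c9.png",cv2.resize(a[130:384,130:390],None,fx=2.3,fy=2.3,interpolation=cv2.INTER_CUBIC))
```

```text
[261.63263521 215.17856524] tool delta [8.21299883e-05 1.54139997e-03 4.72897133e-02]
```

View pics/c9.png

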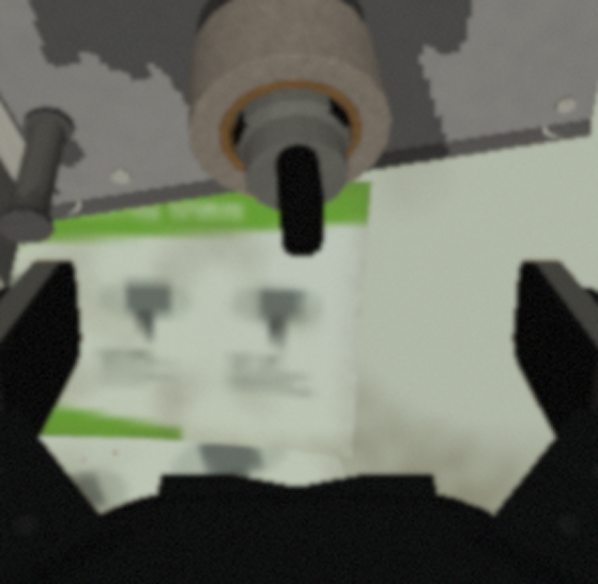

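The roll sits seated and the wing, centred at about (260,217), is aligned with the tool within 1–2 px of prediction. Now I'll descend and grip it.

To row units: 0.02 m / 0.6 = 0.0333, 0.0065 m / 0.6 = 0.0108.

Call:
nudge_tcp(plan=[[[0,0.0017,0.0333],0,1],[[0,0,0.0333],0,1],[[0,0,0.0108],0,1],[[0,0,0],0,0.1],[[0,0,0],0,0],[[0,0,0],0,0],[[0,0,0],0,0],[[0,0,0],0,0],[[0,0,0],0,0],[[0,0,0],0,0],[[0,0,0],0,0]], clamp_n=40)

```text
t: 16.25
eef_pos: [0.5936, 0.0035, 0.1247]
tool_rot: [-0.0, 0.995, -0.1, 0.001]
contact_force: [-1.0, 0.4, 4.5]
gripper_width: 0.122
grasp_force: 41.1
```

To row units: 0.0026 m / 0.6 = 0.0043, 0.0015 m / 0.6 = 0.0025.

Call:
nudge_tcp(plan=[[[0.0025,-0.0005,0.0043],0,0],[[0.0025,-0.0005,0.0043],0,0],[[0.0025,-0.0005,0.0043],0,0],[[0,0,0],0,0],[[0,0,0],0,0]], clamp_n=40)

```text
t: 16.75
eef_pos: [0.5981, 0.0033, 0.117]
tool_rot: [0.0, 0.995, -0.1, 0.0]
contact_force: [-2.7, -0.8, 8.9]
gripper_width: 0.126
grasp_force: 41.7
```

Spring force is about 9 N, so the knob is in about 8–9 mm. Now turn it.

To row units: 0.08 rad / 3.1416 = 0.0255.

Call:
nudge_tcp(plan=[[[0,0,0],0.0255,0],[[0,0,0],0.0255,0],[[0,0,0],0.0255,0],[[0,0,0],0.0255,0],[[0,0,0],0,0]], clamp_n=40)

```text
t: 17.25
eef_pos: [0.5977, 0.0027, 0.1169]
tool_rot: [0.0, 0.966, -0.258, 0.0]
contact_force: [-2.8, -2.9, 8.0]
gripper_width: 0.128
grasp_force: 58.6
```

Run:
```python
from go import *
print(bot.get_obs()['torque'])
```

```text
[-0.04583478  0.39934021  0.28011112]
```

Call:
nudge_tcp(plan=[[[0,0,0],0.0255,0],[[0,0,0],0.0255,0],[[0,0,0],0.0255,0],[[0,0,0],0.0255,0],[[0,0,0],0,0]], clamp_n=40)

```text
t: 17.75
eef_pos: [0.5976, 0.0016, 0.1169]
tool_rot: [0.001, 0.913, -0.409, 0.0]
contact_force: [-3.5, -5.0, 8.7]
gripper_width: 0.124
grasp_force: 76.4
```

To row units: 0.08 rad / 3.1416 = 0.0255.

Call:
nudge_tcp(plan=[[[0,0,0],0.0255,0],[[0,0,0],0.0255,0],[[0,0,0],0.0127,0],[[0,0,0],0,0]], clamp_n=40)

```text
t: 18.15
eef_pos: [0.5971, 0.0014, 0.1166]
tool_rot: [0.001, 0.867, -0.498, 0.0]
contact_force: [-4.0, -4.2, 7.8]
gripper_width: 0.125
grasp_force: 80.8
```

Call:
nudge_tcp(plan=[[[0,0,0],0,0.19],[[0,0,0],0,0.19],[[0,0,0],0,0.19]], clamp_n=40)

```text
t: 18.45
eef_pos: [0.5968, 0.0014, 0.1164]
tool_rot: [0.001, 0.868, -0.497, -0.0]
contact_force: [-4.0, -4.0, 7.4]
gripper_width: 0.193
grasp_force: 5.6
```

Run:
```python
from go import *
o=bot.get_obs();print(o['torque'],o['q'][6])
a=bot.read_camera("top");cv2.imwrite("pics/t10.png",a)
```

```text
[-0.86562967  0.7957078  -0.01235964] -2.697163615927894
```

The last joint is near its limit (−2.70). I'll let go on the thread, rise, and come back with a half-turned tool.

To row units: -0.025 m / 0.6 = -0.0417, -0.15 rad / 3.1416 = -0.0477.

Call:
nudge_tcp(plan=[[[0,0,0],0,0.5],[[0,0,0],0,0.5],[[0,0,0],0,0.5],[[0,0,-0.0417],0,0.5],[[0,0,-0.0417],0,0.5],[[0,0,0],-0.0477,0.5],[[0,0,0],-0.0477,0.5],[[0,0,0],-0.0477,0.5],[[0,0,0],-0.0477,0.5],[[0,0,0],-0.0477,0.5],[[0,0,0],-0.0477,0.5],[[0,0,0],-0.0477,0.5],[[0,0,0],0,0.5],[[0,0,0],0,0.5]], clamp_n=40)

```text
t: 19.9
eef_pos: [0.5977, 0.0035, 0.166]
tool_rot: [-0.0, 1.0, 0.003, -0.0]
contact_force: [1.2, 0.8, 0.4]
gripper_width: 0.499
grasp_force: 0.0
```

Run:
```python
from roll import *
o=bot.get_obs();a=bot.read_camera("wrist");cv2.imwrite("pics/w11.png",a);pickle.dump(o,open("w11.pkl","wb"))
print(o['q'][6],rot(o).as_euler('xyz'))
S=np.array([.6248,.0024,.0692]);A=axes(-.0238)
ctr=proj('wrist',S+A[:,2]*.0635,o);u,v=ctr.round().astype(int);print(u,v)
c,s,ang=blob(a,max(u-30,0),u+30,max(v-30,0),v+30);print(c,s,ang)
for push in (0,.008):
  for th in(.2,.5,.7,.9,1.1):
    h=hull('wrist',S+wing(th,push)@A.T,o);m=np.zeros((1536,2048),np.uint8);cv2.fillConvexPoly(m,(h*4).astype(int),1);ys,xs=np.where(m);w,V=np.linalg.eigh(np.cov(xs,ys));print(push,th,cen(h).round(1),np.degrees(np.arctan2(V[1,1],V[0,1])).round(1),len(xs)/16)
```

```text
-1.7564971054685377 [-3.14131338e+00  3.78241444e-04  6.70374141e-03]
260 225
[258.96593002 218.19889503] [   9    5   40   37 1086] 149.32432685543256
0 0.2 [260.8 224.6] 104.6 1246.3125
0 0.5 [260.9 225. ] 125.4 1494.25
0 0.7 [260.8 225.2] 138.8 1612.0
0 0.9 [260.6 225.4] 150.7 1693.8125
0 1.1 [260.3 225.5] 160.9 1730.6875
0.008 0.2 [260.9 214.8] 104.5 1188.3125
0.008 0.5 [261.  215.1] 125.1 1401.6875
0.008 0.7 [260.9 215.3] 138.0 1517.625
0.008 0.9 [260.7 215.5] 150.0 1591.875
0.008 1.1 [260.4 215.7] 160.4 1629.25
```

Wing angle measured: θ ≈ 0.88, and it stays in. Now the half turn, re-descent, and finishing with the fingers as a loose fork.

To row units: -0.002 m / 0.6 = -0.0033, -0.15 rad / 3.1416 = -0.0477.

Call:
nudge_tcp(plan=[[[-0.0033,0,0],-0.0477,0.5],[[0,0,0],-0.0477,0.5],[[0,0,0],-0.0477,0.5],[[0,0,0],-0.0477,0.5],[[0,0,0],-0.0477,0.5],[[0,0,0],-0.0477,0.5],[[0,0,0],-0.0477,0.5],[[0,0,0],-0.0477,0.5],[[0,0,0],-0.0477,0.5],[[0,0,0],-0.0477,0.5],[[0,0,0],-0.0477,0.5],[[0,0,0],-0.0477,0.5],[[0,0,0],-0.0477,0.5],[[0,0,0],-0.0477,0.5],[[0,0,0],-0.0191,0.5],[[0,0,0],0,0.5],[[0,0,0],0,0.5]], clamp_n=30)

```text
t: 21.65
eef_pos: [0.5957, 0.0034, 0.1662]
tool_rot: [-0.0, 0.468, 0.884, -0.0]
contact_force: [-0.1, -0.1, -0.1]
gripper_width: 0.497
grasp_force: 0.0
```

Call:
nudge_tcp(plan=[[[0,0,0.0333],0,0.5],[[0,0,0.0333],0,0.5],[[0,0,0.0125],0,0.5],[[0,0,0],0,0.5],[[0,0,0],0,0.22],[[0,0,0],0,0.22],[[0,0,0],0,0.22]], clamp_n=30)

```text
t: 22.35
eef_pos: [0.5961, 0.0033, 0.1196]
tool_rot: [0.0, 0.467, 0.884, 0.0]
contact_force: [-0.6, -0.4, 1.4]
gripper_width: 0.223
grasp_force: 0.4
```

To row units: 0.08 rad / 3.1416 = 0.0255.

Call:
nudge_tcp(plan=[[[0,0,0],0.0255,0.22],[[0,0,0],0.0255,0.22],[[0,0,0],0.0255,0.22],[[0,0,0],0.0191,0.22],[[0,0,0],0,0.22]], clamp_n=30)

```text
t: 22.85
eef_pos: [0.5957, 0.0023, 0.1192]
tool_rot: [0.001, 0.594, 0.804, -0.001]
contact_force: [-0.7, -4.2, 1.4]
gripper_width: 0.22
grasp_force: 1.9
```

Call:
nudge_tcp(plan=[[[0,0,0],0.0191,0.22],[[0,0,0],0.0191,0.22],[[0,0,0],0.0191,0.22],[[0,0,0],0.0191,0.22],[[0,0,0],0,0.22]], clamp_n=30)

```text
t: 23.35
eef_pos: [0.5953, 0.0016, 0.119]
tool_rot: [0.0, 0.686, 0.728, -0.001]
contact_force: [-2.3, -4.3, 1.0]
gripper_width: 0.221
grasp_force: 2.9
```

Run:
```python
from go import *
o=bot.get_obs();print(o['torque'],o['q'][6])
```

```text
[-0.97816338  0.54650592  0.0662871 ] -0.3221782252986439
```

To row units: 0.05 rad / 3.1416 = 0.0159.

Call:
nudge_tcp(plan=[[[0,0,0],0.0159,0.22],[[0,0,0],0.0159,0.22],[[0,0,0],0.0159,0.22],[[0,0,0],0,0.22]], clamp_n=30)

```text
t: 23.75
eef_pos: [0.595, 0.0022, 0.1189]
tool_rot: [0.0, 0.738, 0.674, -0.001]
contact_force: [-3.8, -2.6, 2.3]
gripper_width: 0.219
grasp_force: 3.0
```

Call:
nudge_tcp(plan=[[[0,0,0],0.0159,0.22],[[0,0,0],0.0159,0.22],[[0,0,0],0.0159,0.22],[[0,0,0],0,0.22]], clamp_n=30)

```text
t: 24.15
eef_pos: [0.5946, 0.003, 0.1188]
tool_rot: [-0.0, 0.787, 0.618, -0.001]
contact_force: [-4.4, -2.4, 2.8]
gripper_width: 0.222
grasp_force: 2.8
```

Call:
nudge_tcp(plan=[[[0,0,0],0,0.5],[[0,0,0],0,0.5],[[0,0,0],0,0.5],[[0,0,-0.05],0,0.5],[[0,0,-0.0667],0,0.5],[[0,0,-0.05],0,0.5],[[0,0,0],0,0.5],[[0,0,0],0,0.5]], clamp_n=30)

```text
t: 24.95
eef_pos: [0.5963, 0.0037, 0.2195]
tool_rot: [0.001, 0.787, 0.617, 0.001]
contact_force: [-0.5, 0.6, -0.8]
gripper_width: 0.504
grasp_force: 0.0
```

Run:
```python
from roll import *
o=bot.get_obs();a=bot.read_camera("wrist");cv2.imwrite("pics/w12.png",a);cv2.imwrite("pics/t12.png",bot.read_camera("top"))
S=np.array([.6248,.0024,.0692]);A=axes(-.0238)
u,v=proj('wrist',S+A[:,2]*.0635,o).round().astype(int);print(u,v)
print(blob(a,max(u-30,0),u+30,max(v-30,0),v+30))
for push in (0,.008):
  for th in(.9,1.1,1.3,1.5):
    h=hull('wrist',S+wing(th,push)@A.T,o);m=np.zeros((1536,2048),np.uint8);cv2.fillConvexPoly(m,(h*4).astype(int),1);ys,xs=np.where(m);w,V=np.linalg.eigh(np.cov(xs,ys));print(push,th,cen(h).round(1),np.degrees(np.arctan2(V[1,1],V[0,1])).round(1),len(xs)/16)
```

```text
256 197
(array([257.97510981, 192.80527086]), array([ 20,   7,  25,  39, 683], dtype=int32), np.float64(80.61271838342842))
0 0.9 [255.6 197.4] -135.8 1031.5625
0 1.1 [255.7 197.6] 54.9 1015.3125
0 1.3 [255.8 197.8] 65.3 1028.1875
0 1.5 [255.7 197.6] 76.3 1027.3125
0.008 0.9 [260.5 193.9] -136.0 963.0
0.008 1.1 [260.7 194.1] 54.7 954.5
0.008 1.3 [260.7 194.3] 65.1 963.4375
0.008 1.5 [260.6 194.1] 76.2 976.5625
```

The knob reads about 1.5 rad and stays pushed in, and the gripper is clear. Handing in.

```bash
python3 -c "
from station import bot
print(bot.hand_in())"
```

```text
the job is handed in; nothing more can be done
None
```

The wide-cored roll is down on the spindle seat, and the knob is pushed in and turned to its stop (about 1.5 rad by my last wrist-camera fit), so the dogs should be locked. I handed the job in at about 25 s with the arm clear; the narrow roll, carton and tin were never approached, though I did not re-measure them, and the hand-in returned no verdict.

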